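# Fold up the three-bar trivet

### The job

The hot pan is gone, so fold up the three-bar wooden trivet on the worktop. First take the red knob and swing the pale end bar back onto the middle bar, while the middle bar still stands well out; then take the black knob and swing the middle bar, with the end bar on it, round onto the dark base bar, until all three lie stacked in one line. Let go, and leave the two tins and the jar standing where they are.

Things in the scene. Friction and masses are not known exactly. Their poses are not given: they have to be found in the camera images.
- trivet: Dark wooden base bar of the folding trivet, fixed to the worktop by its feet; 28 mm wide, 120 mm long, top 13 mm above the worktop. Origin on the worktop on the upright pivot axis that joins it to the middle bar; the bar runs from there along its own -y.
- trivet_mid (a joint): Angle (rad) of the middle bar (brown wood, 28 mm wide, 130 mm pivot to pivot, 14 to 24 mm above the worktop) about the upright pivot at the trivet's origin. 0 = folded over the base bar (a stop); it grows, clockwise from above, as the bar swings out; starts at 1.2 to 1.6. Stiff (0.30 N m, 2.3 N at the black knob) and stays where it is left.
- trivet_end (a joint): Angle (rad) of the end bar (pale wood, 28 mm wide, 145 mm from pivot to red knob, 25 to 35 mm above the worktop) relative to the middle bar, about the pivot under the black knob. 0 = folded over the middle bar, red knob 15 mm past the trivet's origin (a stop); it grows, counter-clockwise from above, as it swings out; starts at 1.3 to 1.8. Friction 0.08 N m (0.6 N at the red knob); stays put.
- red_knob (a point): Grip point inside the upright round red knob, 22 mm in diameter, at the free end of the end bar. The knob spans 36 to 68 mm above the worktop, this point is at 55 mm. The knob spins freely on its post, so it can be held firmly without turning the hand.
- black_knob (a point): Grip point inside the upright round black knob, 22 mm in diameter, on the pivot that joins middle and end bars, 130 mm from the trivet's origin; it is carried by the middle bar. The knob spans 36 to 68 mm above the worktop, this point is at 55 mm. It spins freely on its post, too.
- bean_tin: Bystander: upright food tin, 75 mm in diameter, 58 mm high. Origin at the centre of its underside.
- tuna_tin: Bystander: flat food tin, 86 mm in diameter, 40 mm high. Origin at the centre of its underside.
- chilli_jar: Bystander: glass jar with a grey lid, 60 mm in diameter, 90 mm high. Origin at the centre of its underside.
Things that resemble listed ones, but are neither listed nor needed, are in the scene too. There is more than one size of the trivet; the job needs the smaller.

How it is judged:
On the way:
1. the end bar is folded onto the middle bar (within 10 degrees) while the middle bar still stands out by more than 45 degrees (value of joint trivet_end below 0.175 rad and value of joint trivet_mid above 0.785 rad), for 0.2 s.
At the end, for the whole second after the job is handed in: End bar and middle bar are both folded to within 10 degrees (0.175 rad), so that all three bars lie stacked in line, and stay so (value of joint each of trivet_end, trivet_mid below 0.175 rad); the robot touches nothing.
It fails at once if the tall food tin is shifted by more than 20 mm or tipped over (distance of bean_tin from where it was at the start of the episode above 0.02 m or angle between bean_tin's own z axis and vertical above 0.5 rad).
It fails at once if the flat food tin is shifted by more than 20 mm or tipped over (distance of tuna_tin from where it was at the start of the episode above 0.02 m or angle between tuna_tin's own z axis and vertical above 0.5 rad).
It fails at once if the glass jar is shifted by more than 20 mm or tipped over (distance of chilli_jar from where it was at the start of the episode above 0.02 m or angle between chilli_jar's own z axis and vertical above 0.5 rad).
It also fails if it takes over 51 s, if anything falls off the work surface, if the arm or the gripper's body presses on something with over 40 N, if the wrist force passes 120 N, or if a joint passes its speed limit or range.

### The arm

A 6-joint arm with a two-finger parallel gripper is mounted at the origin on a cart in front of the work surface, level with it; the furniture and walls round the work are solid. World frame = base frame: x ahead of the robot, y to its left, z up, the work surface at z = 0. Lengths are in m, angles in rad, forces in N, time in s.
With the tool pointing down it reaches from about 0.225 to 0.875 m from the base axis. Payload 3.4 kg.
Tool frame: the origin (TCP) lies midway between the tips of the shut fingers; the grasp point (between the pads) lies 19 mm behind it; z points along the fingers, y is the line along which they close (so a half turn about z gives the same grasp; the last joint's range is limited). The gripper opens to 85 mm and grips with 20 to 120 N. Pads are 22 mm wide; open, the fingers measure 114 mm over their backs; the gripper's body (76 mm by 85 mm) begins 54 mm behind the grasp point. The pads swing forward as they close: fully open they stand 13 mm farther back than shut.
Start: joints at [-1.236, 0.276, 1.505, -0, 1.361, -0.121], TCP at [0.253, -0.516, 0.231] pointing down, gripper open.
Joint ranges: [-2.89, 2.89], [-0.75, 2.08], [0.22, 2.7], [-1.18, 4.32], [0.11, 2.71], [-2.7, 2.7]. Speed limits (rad/s): [2.57, 2.57, 3.14, 3.14, 3.14, 3.14].

### API

Orientations are given as a rotation vector (axis times angle).
In Python, from rig import * gives the robot as it stands. The module is installed in compiled form; this text tells all that it offers. Calls block until the motion is done:
- movep(position, orientation): joint-space move of the TCP to a pose.
- servo_line(position, rot=None, speed=0.15): straight line of the TCP; rot=None keeps the orientation; speed is the mean speed in m/s.
- move_j(angles): joint-space move.
- open_gripper() and close(): open the fingers fully, or close them until they stop; the grip force is fixed at half the most.
- sleep(seconds).
- inverse_kinematics(position, orientation): joint angles nearest the present ones, or None.
- sense(): the state.
- camera(name): name is "scene" or "top" or "wrist"; returns (picture, depth): 420x560x3 uint8, blue, green, red; 420x560 float32, m along the optical axis (not along the pixel's ray), 0 where there is no reading.
- camera_info(name): a dict with "fov_y" (degrees; the focal length in pixels is half the picture's height over the tangent of half this angle, whatever the lens; pixels are square), "cx", "cy" (the principal point, pixels), "dist_coeffs" ([k1, k2, p1, p2, k3] as OpenCV has them; the pictures are not rectified), "origin" and "attitude" of the camera in the world. Camera axes: x right, y up, looking along -z (the intrinsics and any distortion apply to the point x, -y, -z); pixel columns grow to the right and rows downward; lengths in m; the calibration is good to about 2 mm. A picture is of the moment at which its call begins: read the wrist's pose just before it. camera_info takes no time and is no camera call; for the wrist camera it gives the pose at the moment of the call.
A pose or a line that the arm cannot do raises Unreachable and nothing moves.
- finish_job(): hands the job in; it is judged then, once.
The state is a dict: "clock": time; "qpos": joint angles; "joint_vel": joint speeds; "joint_torque": joint torques, N m; "position": TCP position; "orientation": TCP orientation; "contact_force": force on the tool from outside, world axes, zero at the start; "wrist_torque": the same for the moment, N m; "width": finger opening in m; "finger_force": force on a finger pad.
Only numpy, scipy, OpenCV 4.12 (cv2) and the standard library are available. Lean on these libraries where they do the work, as an engineer would, in place of code of your own. Each camera call takes 0.05 s, during which the arm holds its last target. There are 200 camera calls.

## Working session

There is one attempt and no reset: what is moved stays moved. The work goes in short steps, each a Python script; the robot and the scene stay as the last script left them, time stands still between calls to the robot, and variables do not carry over. Pictures are saved under pics/ and viewed, at most 10 in all, crops included, and the job is handed in when it is done.

```bash
mkdir -p pics; cat > h.py <<'E'
from rig import *
import numpy as np, cv2
from scipy.spatial.transform import Rotation as R
def snap(n,name=None):
    ci=camera_info(n); im,d=camera(n)
    if name: cv2.imwrite('pics/'+name,im)
    return im,d,ci
def att(ci):
    a=np.array(ci['attitude'],float)
    return a if a.shape==(3,3) else (R.from_rotvec(a).as_matrix() if a.size==3 else None)
def K(ci,h=420):
    f=h/2/np.tan(np.radians(ci['fov_y'])/2); return np.array([[f,0,ci['cx']],[0,f,ci['cy']],[0,0,1.]])
def ray(ci,uv):
    p=cv2.undistortPoints(np.array(uv,float).reshape(-1,1,2),K(ci),np.array(ci['dist_coeffs'],float)).reshape(-1,2)
    d=np.c_[p[:,0],-p[:,1],-np.ones(len(p))]
    return np.array(ci['origin'],float),d@att(ci).T
def plane(ci,uv,z):
    o,d=ray(ci,uv); return o+d*((z-o[2])/d[:,2])[:,None]
def cross(c1,u1,c2,u2):
    o1,d1=ray(c1,u1);o2,d2=ray(c2,u2);d1=d1[0];d2=d2[0]
    s=np.linalg.lstsq(np.c_[d1,-d2],o2-o1,rcond=None)[0]
    a=o1+s[0]*d1;b=o2+s[1]*d2
    return (a+b)/2,np.linalg.norm(a-b)
E
python3 - <<'E'
from h import *
for n in ['scene','top']:
    im,d,ci=snap(n,n+'0.png'); print(n,ci)
s=sense();print(s['clock'],s['position'],s['orientation'],s['width'],s['contact_force'])
E
```

```text
scene {'fov_y': 43.485478586449524, 'cx': 276.9738455635346, 'cy': 204.45597585100546, 'dist_coeffs': array([-0.01457787,  0.        ,  0.        ,  0.        ,  0.        ]), 'origin': array([-0.39891301,  0.72171027,  0.88132743]), 'attitude': array([ 0.55229932, -1.06481067, -2.01015076])}
top {'fov_y': 46.578841129681784, 'cx': 277.85613366203313, 'cy': 213.45956451986402, 'dist_coeffs': array([-0.05942637,  0.        ,  0.        ,  0.        ,  0.        ]), 'origin': array([0.39218751, 0.02132551, 1.29476545]), 'attitude': array([ 0.09457927, -0.10233772, -1.59621439])}
0.1 [ 0.25294266 -0.51584037  0.23051709] [-3.05872787e+00 -7.09410811e-01  2.80426581e-04] 0.0855254969824746 [-0.20020856 -0.50209506  0.65213772]
```

View pics/top0.png

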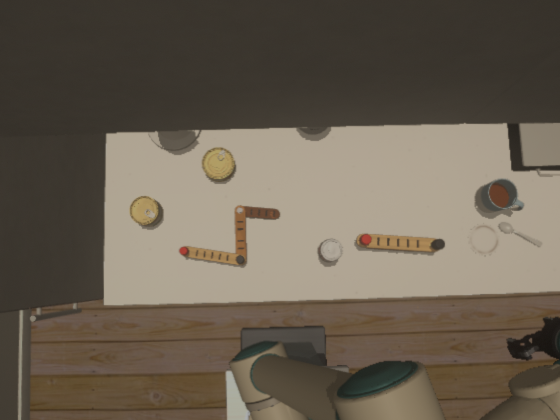

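View pics/scene0.png

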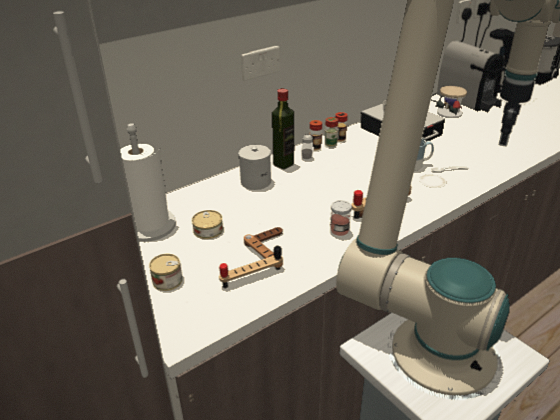

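The top view shows two trivets. One is unfolded on the left: red knob (184,251), black knob (240,260), pivot (240,210), base bar running to (278,214). The other is folded and larger, with a red knob at (365,240) and a black one at (438,244). The left one fits the job because it is smaller and is open with three bars. The scene view shows it with the red knob at (223,270) and the black at (278,253), and the tins at (166,270) and (207,222). The jar is at (340,220). I'll confirm in a crop and measure.

```bash
python3 - <<'E'
from h import *
I={n:cv2.imread(f'pics/{n}0.png') for n in('top','scene')}
C={n:camera_info(n) for n in I}
def blob(im,kind,box):
    x0,y0,x1,y1=box; hsv=cv2.cvtColor(im,cv2.COLOR_BGR2HSV)[y0:y1,x0:x1].astype(int)
    H,S,V=hsv[...,0],hsv[...,1],hsv[...,2]
    m=((H<6)|(H>172))&(S>170)&(V>70) if kind=='red' else (V<60)
    n,l,st,c=cv2.connectedComponentsWithStats(m.astype(np.uint8))
    k=1+np.argmax(st[1:,4]); return c[k]+[x0,y0],st[k]+[x0,y0,0,0,0]
P={}
for k,bt,bs in(('red',(172,240,196,262),(214,258,234,288)),('black',(230,250,250,270),(268,240,290,275))):
    ut,st=blob(I['top'],k,bt);us,ss=blob(I['scene'],k,bs)
    p,e=cross(C['top'],ut,C['scene'],us);P[k]=p;print(k,ut,st,us,ss,p.round(4),'gap',e.round(4))
pv=plane(C['top'],[(240,210.5)],.025)[0];print('pivot',pv,'base far',plane(C['top'],[(278,214)],.013)[0])
print('end len',np.linalg.norm((P['red']-P['black'])[:2]),'mid len',np.linalg.norm((P['black']-pv)[:2]))
print('other',plane(C['top'],[(365,240),(438,244)],.06))
for n,uv,z in(('bean',(145,211),.058),('tuna',(218,164),.04),('jar',(331,250),.09)):print(n,plane(C['top'],[uv],z)[0])
t=cv2.resize(I['top'][140:280,120:300],None,fx=4,fy=4,interpolation=cv2.INTER_CUBIC);cv2.imwrite('pics/crop0.png',t)
E
```

```text
red [182.875      250.41666667] [181 248   5   6  24] [223.45679012 269.7654321 ] [220 264   8  13  81] [0.4589 0.2562 0.052 ] gap 0.0034Traceback (most recent call last):
  File "<stdin>", line 12, in <module>
  File "<stdin>", line 9, in blob
    return _wrapfunc(a, 'argmax', axis=axis, out=out, **kwds)
    return bound(*args, **kwds)
ValueError: attempt to get argmax of an empty sequence
```

```bash
cat > m.py <<'E'
from h import *
I={n:cv2.imread(f'pics/{n}0.png') for n in('top','scene')}
C={n:camera_info(n) for n in I}
def blob(im,kind,box):
    x0,y0,x1,y1=box; hsv=cv2.cvtColor(im,cv2.COLOR_BGR2HSV)[y0:y1,x0:x1].astype(int)
    H,S,V=hsv[...,0],hsv[...,1],hsv[...,2]
    if kind=='black': print('Vmin',V.min())
    m=((H<6)|(H>172))&(S>150)&(V>70) if kind=='red' else (V<V.min()+35)
    n,l,st,c=cv2.connectedComponentsWithStats(m.astype(np.uint8))
    k=1+np.argmax(st[1:,4]); return c[k]+[x0,y0],st[k]+[x0,y0,0,0,0]
P={}
for k,bt,bs in(('red',(172,240,196,262),(214,258,234,288)),('black',(230,250,250,270),(268,240,290,275))):
    ut,st=blob(I['top'],k,bt);us,ss=blob(I['scene'],k,bs)
    p,e=cross(C['top'],ut,C['scene'],us);P[k]=p;print(k,ut,st,us,ss,p.round(4),'gap',e.round(4))
pv=plane(C['top'],[(240,210.5)],.025)[0];print('pivot',pv,'base far',plane(C['top'],[(278,214)],.013)[0])
print('end len',np.linalg.norm((P['red']-P['black'])[:2]),'mid len',np.linalg.norm((P['black']-pv)[:2]))
print('other',plane(C['top'],[(365,240),(438,244)],.06))
for n,uv,z in(('bean',(145,211),.058),('tuna',(218,164),.04),('jar',(331,250),.09)):print(n,plane(C['top'],[uv],z)[0])
t=cv2.resize(I['top'][140:280,120:300],None,fx=4,fy=4,interpolation=cv2.INTER_CUBIC);cv2.imwrite('pics/crop0.png',t)
E
python3 m.py
```

```text
red [183.175 250.225] [180 247   7   7  40] [223.52873563 269.73563218] [220 263   8  14  87] [0.4594 0.2556 0.0514] gap 0.0033
Vmin 65
Vmin 4
black [240.31746032 259.79365079] [236 255   9  10  63] [277.15068493 252.20547945] [274 246   7  13  73] [0.4325 0.112  0.0504] gap 0.0007
pivot [0.56206877 0.11197209 0.025     ] base far [0.55156187 0.01241665 0.013     ]
end len 0.14614555600442034 mid len 0.12956383886162953
other [[ 0.47310836 -0.20631854  0.06      ]
 [ 0.45740776 -0.39305887  0.06      ]]
bean [0.56309654 0.35363575 0.058     ]
tuna [0.68493133 0.16656221 0.04      ]
jar [ 0.44884974 -0.11536052  0.09      ]
```

View pics/crop0.png

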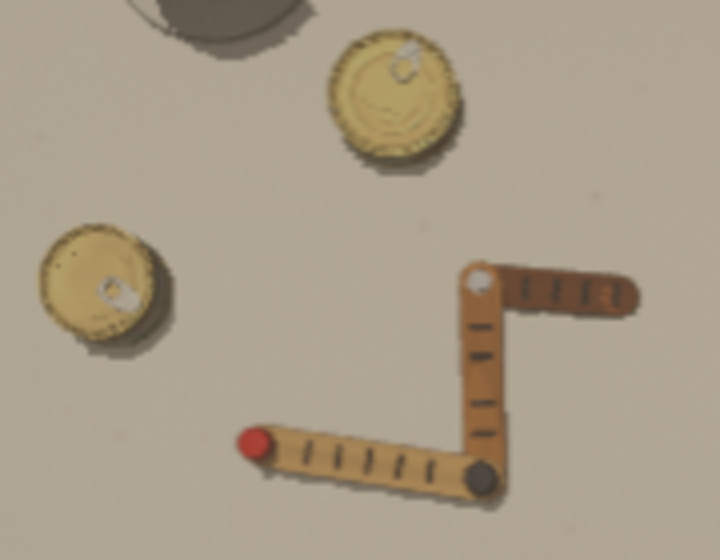

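The crop confirms the left trivet. The end bar measures 146 mm (should be 145) and the middle bar 130 mm (should be 130); the other trivet's end bar is about 187 mm. Knob centres stand at about 51 mm, against the expected 52. The next step is a closer wrist look on the way.

```bash
cat >> h.py <<'E'
def down(yaw): return (R.from_euler('z',yaw,degrees=True)*R.from_euler('x',180,degrees=True)).as_rotvec()
E
python3 - <<'E'
from h import *
for y in(40,-140):
    for p in((.459,.256,.042),(.577,.112,.042),(.4325,.112,.042),(.548,-.017,.042)):
        q=inverse_kinematics(p,down(y));print(y,p,None if q is None else np.round(q,2))
q=[inverse_kinematics((.45,.2,.25),down(y)) for y in(40,-140)]
y=40 if abs(q[0][5])<abs(q[1][5]) else -140
movep((.45,.2,.25),down(y));sleep(.2)
im,d,ci=snap('wrist','w1.png');print(y,ci['origin'],ci['fov_y'],sense()['clock'])
for p in((.459,.256,.068),(.4325,.112,.068)):
    c=(np.array(p)-ci['origin'])@att(ci);print(p,cv2.projectPoints(np.array([[c[0],-c[1],-c[2]]]),np.zeros(3),np.zeros(3),K(ci),np.array(ci['dist_coeffs']))[0].ravel())
E
```

```text
40 (0.459, 0.256, 0.042) [ 0.38  0.38  1.88 -0.    0.88  1.25]
40 (0.577, 0.112, 0.042) [ 0.07  0.46  1.74 -0.    0.95  0.95]
40 (0.4325, 0.112, 0.042) [ 0.1   0.29  2.05 -0.    0.81  0.97]
40 (0.548, -0.017, 0.042) [-0.16  0.41  1.83 -0.    0.9   0.71]
-140 (0.459, 0.256, 0.042) [ 0.38  0.38  1.88  0.    0.88 -1.89]
-140 (0.577, 0.112, 0.042) [ 0.07  0.46  1.74  0.    0.95 -2.2 ]
-140 (0.4325, 0.112, 0.042) [ 0.1   0.29  2.05  0.    0.81 -2.17]
-140 (0.548, -0.017, 0.042) [-0.16  0.41  1.83  0.    0.9  -2.43]
40 [0.50664819 0.2445986  0.39251666] 66.67521792987617 2.975
(0.459, 0.256, 0.068) [238.72003746 144.40029232]
(0.4325, 0.112, 0.068) [327.16625237 248.52223504]
```

View pics/w1.png

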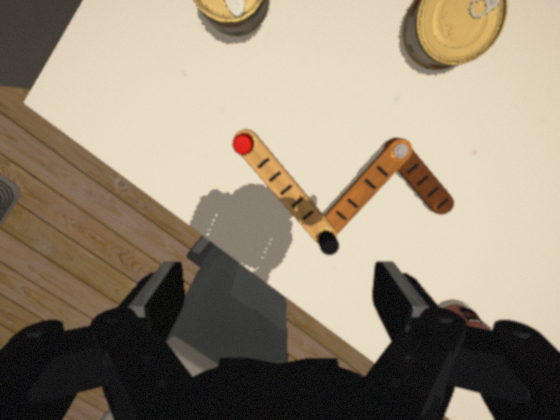

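The wrist view shows the red knob at (243,144), black at (328,242), the pivot cap at (401,150) and the base end at (443,205). Now I refine from masks.

```bash
cat > m2.py <<'E'
from h import *
ci=camera_info('wrist');im=cv2.imread('pics/w1.png')
hsv=cv2.cvtColor(im,cv2.COLOR_BGR2HSV).astype(int);H,S,V=[hsv[...,i] for i in range(3)]
def big(m,box):
    x0,y0,x1,y1=box;n,l,st,c=cv2.connectedComponentsWithStats(m[y0:y1,x0:x1].astype(np.uint8))
    k=1+np.argmax(st[1:,4]);return c[k]+[x0,y0],st[k]+[x0,y0,0,0,0]
ur,sr=big(((H<6)|(H>172))&(S>170)&(V>60),(225,120,262,165))
ub,sb=big(V<50,(312,228,345,258))
up,sp=big((S<70)&(V>110)&(V<225),(388,140,414,162))
print(ur,sr,ub,sb,up,sp)
r=plane(ci,[ur],.062)[0];b=plane(ci,[ub],.062)[0];o=plane(ci,[up],.026)[0]
e=plane(ci,[(443,205)],.013)[0]
print(r,b,o,e,np.linalg.norm((r-b)[:2]),np.linalg.norm((b-o)[:2]))
T=camera_info('top')
for n,u,w in(('red',[183.2,250.2],ur),('black',[240.3,259.8],ub),('pivot',[240,210.5],up)): print(n,cross(T,[u],ci,[w]))
E
python3 m2.py
```

```text
[242.79194631 143.56040268] [234 134  19  20 298] [327.51712329 242.14726027] [319 232  18  21 292] [400.65467626 150.58992806] [394 144  14  14 139]
[0.46138311 0.25364371 0.062     ] [0.43701777 0.11451955 0.062     ] [0.56519207 0.11243074 0.026     ] [0.55432329 0.01978992 0.013     ] 0.1412416475674135 0.1281913121566632
red (array([0.460562  , 0.25440709, 0.06056966]), np.float64(0.0019030836164525232))
black (array([0.43351191, 0.11101246, 0.05141535]), np.float64(0.002877767898462961))
pivot (array([0.56369656, 0.11207974, 0.02507427]), np.float64(0.0032523551638974136))
```

```bash
cat >> h.py <<'E'
def arc(c,r,a0,a1,z,rot,step=8,speed=.1,fmax=50):
    n=max(1,int(np.ceil(abs(a1-a0)/step)))
    for a in np.radians(np.linspace(a0,a1,n+1)[1:]):
        servo_line((c[0]+r*np.cos(a),c[1]+r*np.sin(a),z),rot,speed)
        s=sense();f=s['contact_force'];print(np.degrees(a).round(1),np.round(s['position'],4),f.round(1),round(s['width'],4))
        if np.linalg.norm(f)>fmax: print('STOP');return False
    return True
E
python3 - <<'E'
from h import *
rot=down(40);r=np.array([.460,.255]);b=np.array([.4345,.1125]);o=np.array([.5635,.1122])
movep((*r,.12),rot);servo_line((*r,.042),rot,.1);print(sense()['contact_force'].round(1))
close();s=sense();print(s['width'],s['contact_force'].round(1),s['clock'])
if .017<s['width']<.027:
    a0=np.degrees(np.arctan2(*(r-b)[::-1]));a1=np.degrees(np.arctan2(*(o-b)[::-1]))
    print(a0,a1,np.linalg.norm(r-b))
    arc(b,.145,a0,a1-1,.042,rot)
    print(sense()['clock'])
im,d,ci=snap('top','top1.png');cv2.imwrite('pics/top1c.png',cv2.resize(im[140:280,120:300],None,fx=4,fy=4,interpolation=cv2.INTER_CUBIC))
E
```

```text
[-0.4  0.6  0.4]
0.01971078642171016 [-0.8 -0.4  2.8] 5.1417
79.85445556610367 -0.13324575865569105 0.14476360039733746
72.5 [0.4798 0.251  0.0423] [0.2 0.2 4.4] 0.0198
65.1 [0.4964 0.244  0.0422] [0.8 0.7 5.3] 0.0204
57.8 [0.5119 0.2351 0.0422] [0.5 0.4 5.8] 0.0198
50.4 [0.5268 0.2242 0.0422] [ 0.4 -0.9  5.7] 0.0195
43.0 [0.5404 0.2113 0.0422] [-0.1 -0.   5.9] 0.0199
35.7 [0.5524 0.1968 0.0423] [ 1.1 -1.2  5.8] 0.0199
28.3 [0.5622 0.1809 0.0423] [0.6 0.1 5.4] 0.0199
21.0 [0.57   0.1639 0.0423] [1.2 0.2 6.4] 0.0198
13.6 [0.5755 0.146  0.0423] [-0.6  0.3  7.2] 0.0201
6.2 [0.5787 0.1276 0.0423] [ 0.2 -0.3  6.1] 0.0196
-1.1 [0.5795 0.1121 0.0423] [-0.1  8.4  4.7] 0.0201
8.8083
```

View pics/top1c.png

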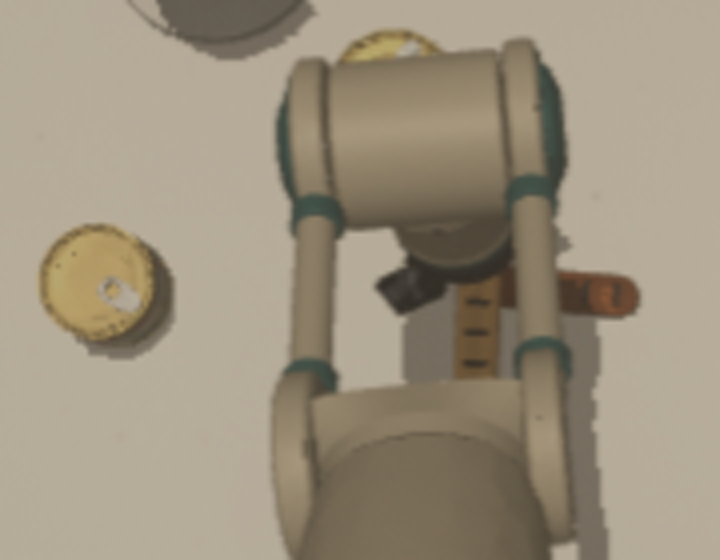

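The crop shows the end bar lying over the middle bar, and an 8 N stop force came at the end. I'll let go, back off and re-measure with the wrist camera.

```bash
python3 - <<'E'
from h import *
rot=down(40);open_gripper();p=sense()['position'];servo_line((p[0],p[1],.13),rot,.15)
movep((.45,.10,.25),rot);sleep(.2)
im,d,ci=snap('wrist','w2.png')
hsv=cv2.cvtColor(im,cv2.COLOR_BGR2HSV).astype(int);H,S,V=[hsv[...,i] for i in range(3)]
def uv(p):
    c=(np.array(p)-ci['origin'])@att(ci);return cv2.projectPoints(np.array([[c[0],-c[1],-c[2]]]),np.zeros(3),np.zeros(3),K(ci),np.array(ci['dist_coeffs']))[0].ravel()
for n,m,p in(('red',((H<6)|(H>172))&(S>170)&(V>60),(.579,.112,.062)),('black',V<50,(.4345,.1125,.062))):
    x,y=uv(p).astype(int);k,l,st,c=cv2.connectedComponentsWithStats(m[y-22:y+22,x-22:x+22].astype(np.uint8))
    i=1+np.argmax(st[1:,4]);u=c[i]+[x-22,y-22];print(n,u,st[i],plane(ci,[u],.062)[0])
print(sense()['clock'])
E
```

```text
red [353.9928401   76.09307876] [ 11  11  24  23 419] [0.57932272 0.11167936 0.062     ]
black [253.90812721 183.46996466] [ 10   7  18  20 283] [0.43647134 0.11948494 0.062     ]
11.2333
```

View pics/w2.png

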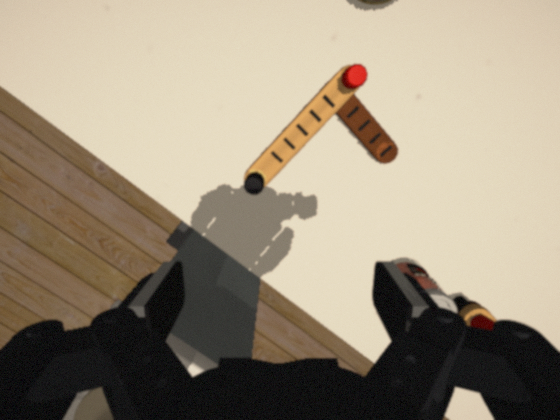

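The wrist view shows the pale bar lying squarely over the middle bar, with the red knob at (354,76), black at (254,183) and the base end at (390,153). The middle bar still stands out about 85°. Now the black knob.

```bash
python3 - <<'E'
from h import *
rot=down(40);b=np.array([.435,.1175]);o=np.array([.5635,.1122])
movep((*b,.12),rot);servo_line((*b,.042),rot,.1);print(sense()['contact_force'].round(1))
close();s=sense();print(s['width'],s['contact_force'].round(1),s['clock'])
if .017<s['width']<.027:
    a0=np.degrees(np.arctan2(*(b-o)[::-1]))
    print(a0,np.linalg.norm(b-o))
    arc(o,.130,a0,265.5,.042,rot)
    print(sense()['clock'])
E
```

```text
[0.5 0.2 0.9]
0.019465019901923227 [-2.8  0.9  5.5] 13.3667
177.63816645061675 0.1286092531663255
185.6 [0.4353 0.0988 0.0424] [ 1.3 -3.   3.4] 0.0197
193.6 [0.4385 0.0812 0.0423] [ 2.1 -2.2  3.3] 0.0199
201.6 [0.4441 0.0641 0.0423] [ 4.8 -1.4  3.7] 0.0196
209.6 [0.4519 0.0481 0.0423] [5.7 0.1 3.7] 0.0195
217.6 [0.4618 0.0333 0.0423] [5.8 2.1 4.5] 0.0197
225.6 [0.4737 0.0201 0.0423] [5.2 2.4 5.6] 0.0198
233.6 [0.4872 0.0086 0.0423] [4.7 3.2 5. ] 0.0196
241.5 [ 0.5021 -0.0009  0.0423] [3.8 2.7 5.8] 0.02
249.5 [ 0.5181 -0.0083  0.0423] [3.8 2.8 6.6] 0.02
257.5 [ 0.5351 -0.0135  0.0423] [3.2 2.9 7.9] 0.0193
265.5 [ 0.55   -0.016   0.0421] [-0.8  2.2 10.9] 0.0197
17.0333
```

```bash
python3 - <<'E'
from h import *
rot=down(40);o=np.array([.5635,.1122])
arc(o,.130,265.5,268.5,.042,rot,step=1.5,speed=.03,fmax=30)
open_gripper();p=sense()['position'];servo_line((p[0],p[1],.13),rot,.15)
movep((.46,.0,.27),rot);sleep(.2)
im,d,ci=snap('wrist','w3.png');print(sense()['clock'])
E
```

```text
267.0 [ 0.5501 -0.016   0.042 ] [-7.3  1.6 16.4] 0.0201
268.5 [ 0.5503 -0.016   0.0419] [-12.8   0.6  21. ] 0.02
19.925
```

View pics/w3.png

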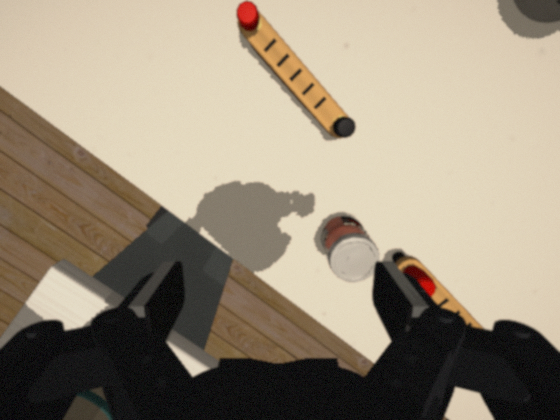

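The wrist view shows all three bars stacked in one line, with red at (248,14) and black at (344,127). No brown or dark bar shows at either side, the jar (350,250) stands, and the gripper is clear. I'm handing in.

```bash
python3 -c "
from rig import *
print(finish_job())"
```

```text
the job is handed in; nothing more can be done
None
```

I folded the smaller trivet with all three bars stacked in line, left the gripper clear and the two tins and the jar untouched, and handed the job in at about 20 s; no verdict came back.

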